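# Tip the green puzzle carton into its loading bay

## Robot

A 6-joint arm with a two-finger parallel gripper is mounted at the origin on the work surface. World frame = base frame: x ahead of the robot, y to its left, z up, the work surface at z = 0. Lengths are in m, angles in rad, forces in N, time in s.
With the tool pointing down it reaches from about 0.4 to 0.825 m from the base axis. Payload 7 kg.
Tool frame: the origin (TCP) lies on the centre line of the jaws, within the pads' length; the fingertips stand 19 mm ahead of it and the grasp point (between the pads) is the TCP (tips_ahead is the distance from the TCP to the fingertips, in m); z points along the fingers, x is the direction in which the jaws open and shut, and the axes are right-handed (so a half turn about z gives the same grasp; the last joint's range is limited). The gripper opens to 88 mm and grips with 3 to 60 N. Pads are 19 mm wide; open, the fingers measure 130 mm over their backs; the gripper's body (78 mm by 193 mm) begins 47 mm behind the grasp point.
Start: joints at [1.618, 0.359, 0.012, 0, -1.224, -0.288], TCP at [0.161, 0.655, 0.246] pointing down, gripper open.
Joint ranges: [-3.07, 3.07], [-1.43, 2.12], [-1.02, 1.25], [-3.03, 1.67], [-3.05, -0], [-3.03, 3.03]. Speed limits (rad/s): [2.39, 2.39, 3.01, 3.14, 3.14, 3.14].

## Interface

Orientations are given as [roll, pitch, yaw] about the fixed x, y, z axes, in that order (R = Rz(yaw) Ry(pitch) Rx(roll)).
In Python, from bench import observe, snapshot, camera_model, finish_job, tips_ahead gives the robot as it stands.
- The arm moves only by the tool send_rows, never from a script. Its argument "increments" is a list that holds one entry, the list of rows, each a list of 7 numbers: the shift along the tool's x, y, z in m, then the turn, a rotation vector about the tool's x, y, z in rad, then the gripper's target within -1 to 1 (fully open at 1, half-way at 0, shut at -1). In form: [[[dx, dy, dz, wx, wy, wz, grip], ...]]. A call has exactly 10 rows; each row is the pose to reach, as a shift and turn from the pose commanded when the call began, along the tool's axes at that moment; what a row does not reach only later rows make up. A row lasts 1/8 s, in which the tool goes at most 62.5 mm and 10.7 degrees, less where a joint would pass 70% of its speed; a pose out of reach is approached as far as the arm can. A call with a gripper value outside its range is refused whole. The fingers move at their own pace and stop on an object; "newtons" is the grip in N (left out, the last holds). Time passes only in rows, so rows that repeat a pose let the fingers close, or fill a call up. It gives the time, the measured TCP pose, the force and the opening at its end, in the units of the state.
- observe(): the state, without advancing time (a new reading comes with each control period).
- snapshot(name): name is "side" or "top" or "wrist"; returns the picture (384x512x3 uint8, blue, green, red); there is no depth.
- camera_model(name): a dict with "fx", "fy", "cx", "cy" (pixels), "position" and "orientation" of the camera in the world. Camera axes: x right, y up, looking along -z (the intrinsics and any distortion apply to the point x, -y, -z); pixel columns grow to the right and rows downward; lengths in m; the calibration is good to about 2 mm. A picture is of the moment at which its call begins: read the wrist's pose just before it. camera_model takes no time and is no camera call; for the wrist camera it gives the pose at the moment of the call.
- finish_job(): hands the job in, once; it reports no verdict.
The state is a dict: "time_s": time; "joints": joint angles; "joint_velocities": joint speeds; "effort": joint torques, N m; "position": TCP position; "ee_rot": TCP orientation; "force": force on the tool from outside, world axes, zero at the start; "moment": the same for the moment, N m; "opening": finger opening in m.
Only numpy, scipy, OpenCV 4.12 (cv2) and the standard library are available. Lean on these libraries where they do the work, as an engineer would, in place of code of your own. Each camera call takes 0.05 s, during which the arm holds its last target.

## Task

Without gripping or lifting it, push the green carton along the zinc deck, still standing, until its whole foot is inside the blue-outlined bay in front of it; then tip it over with a push near its top, so that it falls towards the chute and lies flat wholly inside that bay. Leave the orange carton standing where it is, and do not disturb the brass tray, the tweezer case or the prism.

Things in the scene. Friction and masses are not known exactly. Their poses are not given: they have to be found in the camera images.
- feed_board: Fixed pine feed board with a zinc top, turned up to 0.25 rad. Origin at table height; z up, -y points downhill to the chute. Level zinc deck 70 mm above the table, x -145 to 145, y -130 to 200 mm, with two blue-outlined bays side by side (x centres -65 and 65 mm). Beyond y = -130: slope with wooden cheeks up to 100 mm above the table, chute, tin box to y = -432 mm.
- bay_near (a point): Centre of the bay nearer the robot, on the deck surface, at x -65, y -20 mm of the feed board, with its axes. Inside the painted lines (6 mm wide, no height) it is 116 mm in x and 200 mm in y: y +100 is the uphill line, y -100 mm the chute end.
- bay_far (a point): Centre of the bay farther from the robot, at x +65, y -20 mm of the feed board; same size and axes as the near bay.
- green_carton: Green carton to push and tip: rigid box 60 mm wide (x), 40 thick (y), 125 tall (z), 0.10 to 0.21 kg. Origin: centre of its underside. Starts standing on the deck uphill of either bay, centre at board y 115 to 155 mm, within 6 mm of the bay's centre line, yaw within 0.1 rad of the board. Pushed near its foot it slides, leaning a little; pushed near its top it tips over its front foot edge, past 17 degrees.
- green_carton_top (a point): Centre of the green carton's top face, 125 mm above its underside.
- green_carton_mid (a point): Middle of the green carton, 62.5 mm above its underside.
- orange_carton: An orange carton of the same size, standing behind the other bay, 130 mm beside the green one; must stay as it is. Origin at the centre of its underside.
- brass_tray: Loose oval brass tray, 156 x 102 x 11 mm, on the table beyond the uphill end of the board. Origin at the centre of its underside.
- tweezer_case: Loose plastic tweezer case, 32 x 140 x 16 mm, on the table on the board's far side. Origin at the centre of its underside.
- prism: Loose three-sided glass prism paperweight, 80 mm long, 45 mm wide, 39 mm high, on the table on the board's far side. Origin at the centre of its underside.
Not all that is in view belongs to the job. Of the things that look like the green_carton, the larger one is meant. There is more than one size of the orange_carton; the job needs the larger.

How it is judged:
On the way:
1. the green carton stands upright with its whole foot inside a bay (angle between green_carton's own z axis and vertical below 0.2 rad and y of green_carton in the frame of feed_board between -0.1 and 0.063 m and (x of green_carton in the frame of feed_board between -0.098 and -0.032 m or x of green_carton in the frame of feed_board between 0.032 and 0.098 m)), for 0.2 s.
At the end, for the whole second after the job is handed in: Green carton lies still and flat on the deck, top end towards the chute, its end centres within 33 mm of a bay's centre line and not beyond the outer edges of its end lines. Orange carton stands within 12 mm of its start; tray, tweezer case and prism within 15 mm of theirs (angle between green_carton's own y axis and vertical below 0.1 rad and angle between green_carton's own z axis and vertical above 1.45 rad and height (world z) of each of green_carton, green_carton_top below 0.098 m and ((x of green_carton in the frame of feed_board between -0.098 and -0.032 m and x of green_carton_top in the frame of feed_board between -0.098 and -0.032 m) or (x of green_carton in the frame of feed_board between 0.032 and 0.098 m and x of green_carton_top in the frame of feed_board between 0.032 and 0.098 m)) and y of green_carton in the frame of feed_board below 0.085 m and y of green_carton_top in the frame of feed_board between -0.125 and -0.01 m and linear speed of green_carton below 0.02 m/s and angle between orange_carton's own z axis and vertical below 0.1 rad and distance of orange_carton from where it was at the start of the episode below 0.012 m and distance of each of brass_tray, tweezer_case, prism from where it was at the start of the episode below 0.015 m); the robot touches nothing.
It fails at once if the green carton is taken between the fingers (x of the grasp point in the frame of green_carton between -0.028 and 0.028 m and y of the grasp point in the frame of green_carton between -0.015 and 0.015 m and z of the grasp point in the frame of green_carton between 0.01 and 0.118 m).
It fails at once if the green carton is lifted off the deck (height (world z) of green_carton_mid above 0.148 m).
It fails at once if the orange carton is tipped or moved more than 12 mm (angle between orange_carton's own z axis and vertical above 0.3 rad or distance of orange_carton from where it was at the start of the episode above 0.012 m).
It fails at once if the tray, tweezer case or prism is moved more than 15 mm (distance of any of brass_tray, tweezer_case, prism from where it was at the start of the episode above 0.015 m).
It also fails if it takes over 40 s, if anything falls off the work surface, if the arm or the gripper's body presses on something with over 40 N, if the wrist force passes 120 N, or if a joint passes its speed limit or range.

## Working session

There is one attempt and no reset: what is moved stays moved. The work goes in short steps, Python scripts to look and compute and a tool call to move; the robot and the scene stay as the last step left them, time stands still between calls to the robot, and variables do not carry over. Pictures are saved under pics/ and viewed, and the job is handed in when it is done.

Besides the shell and the picture viewer there is one more tool, called after ">>>" in YAML: its name, and indented under it one key for each argument. send_rows: Moves the arm, as the interface text tells. Its arguments: {"type":"object","properties":{"increments":{"type":"array"},"newtons":{"type":"number"}},"required":["increments"]}

```bash
mkdir -p pics; ls
python3 - <<'E'
from bench import *
import cv2
s=observe(); print({k:s[k] for k in('time_s','position','ee_rot','force','opening')}, tips_ahead)
for n in('side','top','wrist'):
    print(n,camera_model(n)); cv2.imwrite(f'pics/{n}0.png',snapshot(n))
E
```

```text
pics
{'time_s': 0.0, 'position': array([0.16088538, 0.65508099, 0.24461247]), 'ee_rot': array([-3.14143949e+00, -1.64792126e-03, -1.81169336e+00]), 'force': array([ 0.00250172,  0.66989014, -0.39186475]), 'opening': 0.08780651548289103} 0.019
side {'fx': 392.2788688937609, 'fy': 392.2788688937609, 'cx': 252.06954346116663, 'cy': 189.3331991502555, 'position': array([ 0.25885916, -0.2478262 ,  0.78230829]), 'orientation': array([ 7.22531743e-01,  2.94977138e-04, -7.11989767e-01])}
top {'fx': 411.24041008974984, 'fy': 411.24041008974984, 'cx': 247.55376001605742, 'cy': 191.42613015060627, 'position': array([0.52825574, 0.17836464, 1.14691799]), 'orientation': array([ 0.08437779, -0.03190913, -1.55217922])}
wrist {'fx': 274.31376187601774, 'fy': 274.31376187601774, 'cx': 252.4502783529571, 'cy': 190.49210840851583, 'position': array([0.22565689, 0.63950353, 0.38290089]), 'orientation': array([-2.46953458e-01, -1.28642202e-03, -1.81208423e+00])}
```

View pics/side0.png

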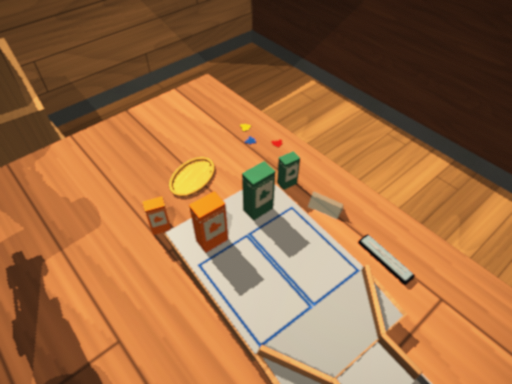

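View pics/top0.png

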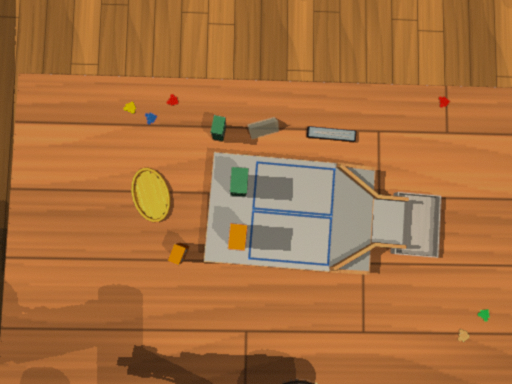

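View pics/wrist0.png

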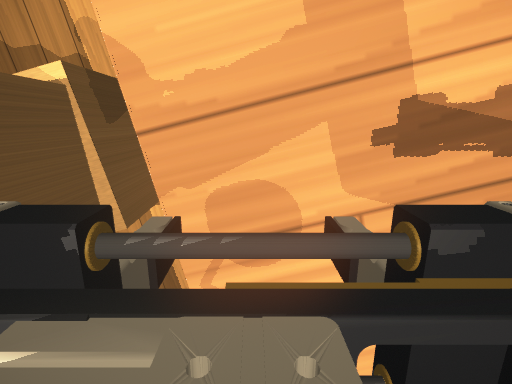

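The side view shows the green carton at about (258,190) and the orange one at (210,222). In the top view they are at (239,181) and (238,236), so green stands behind the far bay. Next I measure the board and the carton.

```bash
cat > h.py <<'E'
import numpy as np, cv2
from scipy.spatial.transform import Rotation as R
from bench import *
def ray(cm,uv):
    uv=np.atleast_2d(uv).astype(float)
    d=np.c_[(uv[:,0]-cm['cx'])/cm['fx'],-(uv[:,1]-cm['cy'])/cm['fy'],-np.ones(len(uv))]
    return d@R.from_euler('xyz',cm['orientation']).as_matrix().T
def onz(cm,uv,z):
    d=ray(cm,uv); p=np.array(cm['position']); return p+d*((z-p[2])/d[:,2])[:,None]
def tri(cms,uvs):
    A=np.zeros((3,3));b=np.zeros(3)
    for cm,uv in zip(cms,uvs):
        d=ray(cm,uv)[0];d/=np.linalg.norm(d);M=np.eye(3)-np.outer(d,d);A+=M;b+=M@np.array(cm['position'])
    return np.linalg.solve(A,b)
def proj(cm,P):
    q=(np.atleast_2d(P)-np.array(cm['position']))@R.from_euler('xyz',cm['orientation']).as_matrix()
    return np.c_[cm['cx']+cm['fx']*q[:,0]/-q[:,2],cm['cy']-cm['fy']*q[:,1]/-q[:,2]]
def blue(im):
    h=cv2.cvtColor(im,cv2.COLOR_BGR2HSV);return cv2.inRange(h,(100,120,60),(130,255,255))
def green(im):
    h=cv2.cvtColor(im,cv2.COLOR_BGR2HSV);return cv2.inRange(h,(60,80,25),(95,255,255))
E
python3 - <<'E'
from h import *
for n in('top','side'):
    im=cv2.imread(f'pics/{n}0.png');cm=camera_model(n)
    cs,hi=cv2.findContours(blue(im),cv2.RETR_CCOMP,cv2.CHAIN_APPROX_NONE)
    for c,h in zip(cs,hi[0]):
        if cv2.contourArea(c)<1000: continue
        P=onz(cm,c[:,0]+0.0,0.07)
        r=cv2.minAreaRect((P[:,:2]*1000).astype(np.float32));print(n,'hole' if h[3]>=0 else 'outer',r)
    cs,_=cv2.findContours(green(im),cv2.RETR_EXTERNAL,cv2.CHAIN_APPROX_NONE)
    for c in cs:
        if cv2.contourArea(c)>60: print(n,'green',cv2.boundingRect(c),cv2.contourArea(c),cv2.approxPolyDP(c,2,True)[:,0].tolist())
a=cv2.imread('pics/top0.png')[140:270,190:350]; b=cv2.imread('pics/side0.png')[140:270,170:330]
cv2.imwrite('pics/c0.png',np.vstack([cv2.resize(x,None,fx=2.25*1.0,fy=2.25,interpolation=cv2.INTER_CUBIC) for x in(a,b)]))
E
```

```text
top green (230, 167, 18, 29) 394.0 [[233, 167], [230, 190], [232, 194], [243, 195], [246, 192], [247, 169]]
top green (212, 116, 13, 24) 209.0 [[215, 116], [212, 133], [214, 138], [222, 139], [224, 118]]
side green (279, 164, 17, 24) 114.0 [[280, 164], [279, 182], [285, 187], [295, 182], [295, 179], [285, 183], [284, 168]]
side green (244, 163, 30, 56) 774.0 [[264, 163], [244, 173], [245, 209], [253, 218], [271, 207], [270, 201], [255, 209], [254, 190], [246, 185], [249, 182], [253, 187], [272, 176], [273, 171]]
side green (280, 153, 19, 13) 139.5 [[298, 158], [291, 153], [280, 158], [280, 161], [288, 165]]
```

View pics/c0.png

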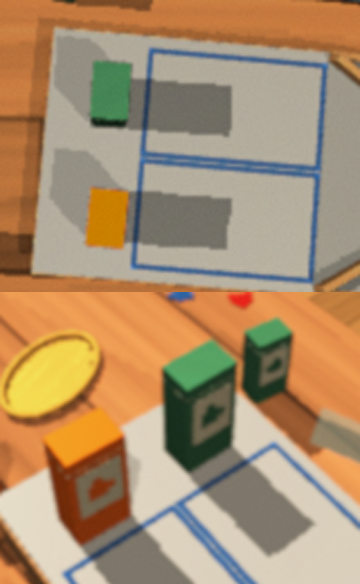

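Run:
```python
from h import *
cms={n:camera_model(n) for n in('top','side')}
for n in('top','side'):
    im=cv2.imread(f'pics/{n}0.png');cm=cms[n]
    h=cv2.cvtColor(im,cv2.COLOR_BGR2HSV);m=cv2.inRange(h,(100,70,60),(130,255,255))
    ys,xs=np.nonzero(m);P=onz(cm,np.c_[xs,ys],0.07)[:,:2]*1000
    k=(P[:,0]>300)&(P[:,0]<700)&(P[:,1]>-130)&(P[:,1]<250);P=P[k]
    cs,_=cv2.findContours(cv2.dilate(m,np.ones((3,3))),cv2.RETR_EXTERNAL,cv2.CHAIN_APPROX_NONE)
    P=P.astype(np.float32); r=cv2.minAreaRect(P);print(n,len(P),r,cv2.boxPoints(r).round(1).tolist())
    g=green(im)&cv2.inRange(h[...,2],85,255)
    cs,_=cv2.findContours(g,cv2.RETR_EXTERNAL,cv2.CHAIN_APPROX_NONE)
    for c in cs:
        if cv2.contourArea(c)>60:
            q=cv2.minAreaRect(c);M=cv2.moments(c);ct=(M['m10']/M['m00'],M['m01']/M['m00'])
            print(n,'topface',ct,q,onz(cm,ct,.195),cv2.approxPolyDP(c,2,True)[:,0].tolist())
            w=cv2.minAreaRect((onz(cm,c[:,0],.195)[:,:2]*1000).astype(np.float32));print('   ',w)
```

```text
top 981 ((566.0316772460938, 28.079925537109375), (211.8953857421875, 257.78009033203125), 86.18315887451172) [[430.3999938964844, -69.0999984741211], [687.5999755859375, -86.19999694824219], [701.7000122070312, 125.19999694824219], [444.5, 142.39999389648438]]
top topface (238.79578754578753, 179.93864468864467) ((238.75875854492188, 179.8599395751953), (16.218355178833008, 24.951316833496094), 3.5763344764709473) [[0.63576048 0.17037928 0.195     ]] [[233, 167], [230, 190], [246, 192], [247, 169]]
    ((636.0262451171875, 170.44650268554688), (37.76762771606445, 58.42222595214844), 87.71286010742188)
top topface (217.85410010649625, 124.7912673056443) ((217.8461456298828, 124.76923370361328), (10.982503890991211, 16.473756790161133), 11.309932708740234) [[0.76506043 0.22225418 0.195     ]] [[215, 116], [212, 132], [221, 133], [224, 118]]
    ((765.1588134765625, 222.25685119628906), (25.76938819885254, 39.435543060302734), 80.25027465820312)
side 1273 ((568.9815063476562, 30.776626586914062), (210.70655822753906, 256.9872131347656), 86.2730941772461) [[433.8999938964844, -66.0], [690.4000244140625, -82.69999694824219], [704.0999755859375, 127.5999984741211], [447.6000061035156, 144.3000030517578]]
side topface (257.9994807892004, 173.09034267912773) ((258.16156005859375, 172.90769958496094), (14.38802719116211, 27.659744262695312), 60.2551155090332) [[0.63559535 0.17018297 0.195     ]] [[273, 171], [262, 163], [244, 173], [244, 176], [255, 183]]
    ((636.0416870117188, 170.44754028320312), (36.829524993896484, 57.246299743652344), 86.78654479980469)
side topface (288.7569141193595, 158.52692867540028) ((288.9482727050781, 158.3793182373047), (8.534918785095215, 16.938533782958984), 66.80140686035156) [[0.71406747 0.15950803 0.195     ]] [[298, 158], [291, 153], [280, 159], [286, 164]]
    ((713.8929443359375, 159.8114013671875), (23.667566299438477, 36.514373779296875), 79.5279541015625)
```

>>> send_rows:
  increments:
    - [[0.015,-0.03,-0.01,0,0,0.1,-0.68],[0.03,-0.06,-0.02,0,0,0.2,-0.68],[0.05,-0.1,-0.03,0,0,0.3,-0.68],[0.07,-0.14,-0.04,0,0,0.4,-0.68],[0.09,-0.18,-0.05,0,0,0.5,-0.68],[0.11,-0.22,-0.055,0,0,0.6,-0.68],[0.13,-0.26,-0.055,0,0,0.7,-0.68],[0.15,-0.3,-0.055,0,0,0.75,-0.68],[0.165,-0.33,-0.055,0,0,0.8,-0.68],[0.165,-0.33,-0.055,0,0,0.8,-0.68]]
  newtons: 20

```text
time_s: 1.4
position: [0.4435, 0.4149, 0.3003]
ee_rot: [-3.141, -0.001, -2.615]
force: [-0.7, -0.0, -0.0]
opening: 0.0141
```

```bash
cat >> h.py <<'E'
BY=-0.0665; BO=np.array([.5688,.0494,0])
RB=R.from_euler('z',BY).as_matrix()
def b2w(p): return BO+RB@np.array(p)
def w2b(p): return RB.T@(np.array(p)-BO)
def plan(pb,tilt):
    # board-frame target TCP and tilt -> shift and turn in the tool axes
    s=observe(); A=R.from_euler('xyz',s['ee_rot']); T=R.from_euler('xyz',[np.pi,0,np.pi+BY])*R.from_euler('x',tilt)
    print('t',s['time_s'],'now board',w2b(s['position']).round(4),'open',round(s['opening'],4),'F',s['force'].round(2),'j',np.round(s['joints'],3))
    print('shift',A.inv().apply(b2w(pb)-s['position']).round(4),'rot',(A.inv()*T).as_rotvec().round(3))
E
python3 - <<'E'
from h import *
plan([.072,.195,.30],0)
plan([.072,.195,.25],0.65)
E
```

```text
t 1.4 now board [-0.1493  0.3563  0.3003] open 0.0141 F [-0.69 -0.   -0.05] j [ 1.073  0.219 -0.058  0.    -1.294 -0.547]
shift [-0.0933 -0.2575  0.0003] rot [-0.001 -0.     0.593]
t 1.4 now board [-0.1493  0.3563  0.3003] open 0.0141 F [-0.69 -0.   -0.05] j [ 1.073  0.219 -0.058  0.    -1.294 -0.547]
shift [-0.0934 -0.2575  0.0503] rot [0.63  0.192 0.572]
```

>>> send_rows:
  increments:
    - [[-0.01,-0.025,0,0,0,0.08,-0.68],[-0.02,-0.055,0,0,0,0.16,-0.68],[-0.03,-0.085,0,0,0,0.24,-0.68],[-0.04,-0.115,0,0,0,0.32,-0.68],[-0.05,-0.145,0,0,0,0.4,-0.68],[-0.06,-0.175,0,0,0,0.48,-0.68],[-0.075,-0.21,0,0,0,0.55,-0.68],[-0.085,-0.24,0,0,0,0.593,-0.68],[-0.093,-0.257,0,0,0,0.593,-0.68],[-0.093,-0.257,0,0,0,0.593,-0.68]]

```text
time_s: 2.65
position: [0.6527, 0.2416, 0.2999]
ee_rot: [-3.141, -0.001, 3.079]
force: [-0.2, -0.1, -0.6]
opening: 0.0137
```

Run:
```python
from h import *
plan([.072,.195,.25],0.65)
```

```text
t 2.65 now board [0.0709 0.1974 0.2999] open 0.0137 F [-0.19 -0.11 -0.56] j [ 0.634  0.369  0.149 -0.    -1.352 -0.697]
shift [-0.0011 -0.0023  0.0499] rot [0.65  0.    0.004]
```

>>> send_rows:
  increments:
    - [[0,0,0,0.1,0,0,-0.68],[0,0,0,0.2,0,0,-0.68],[0,0,0,0.3,0,0,-0.68],[0,0,0,0.4,0,0,-0.68],[0,0,0.01,0.5,0,0,-0.68],[0,0,0.02,0.6,0,0,-0.68],[0,0,0.03,0.65,0,0,-0.68],[0,0,0.04,0.65,0,0,-0.68],[0,0,0.05,0.65,0,0,-0.68],[0,0,0.05,0.65,0,0,-0.68]]

```text
time_s: 3.9
position: [0.6522, 0.2412, 0.2506]
ee_rot: [-2.493, -0.0, 3.078]
force: [-1.0, 0.2, 0.5]
opening: 0.014
```

Run:
```python
from h import *
plan([.072,.195,.101],0.65)
for n in('top','side'): cv2.imwrite(f'pics/{n}1.png',snapshot(n))
```

```text
t 3.9 now board [0.0705 0.1969 0.2506] open 0.014 F [-1.05  0.18  0.47] j [ 0.823  0.612  0.119  0.392 -1.607 -0.98 ]
shift [-0.0015  0.0889  0.1204] rot [0.001 0.002 0.002]
```

View pics/side1.png

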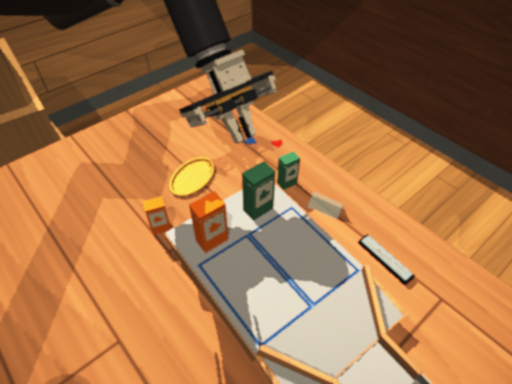

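View pics/top1.png

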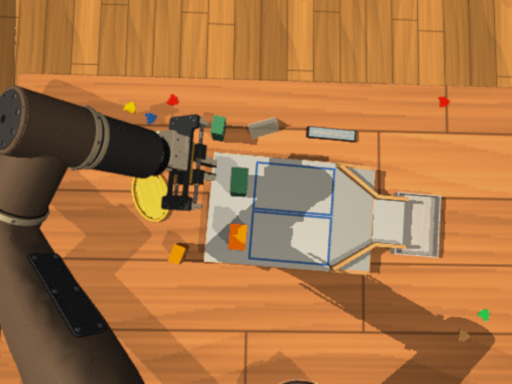

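Run:
```python
from h import *
t,s=camera_model('top'),camera_model('side')
p=tri([t,s],[(217.85,124.8),(288.76,158.5)]);print('small green top',p,w2b(p))
p=tri([t,s],[(238.8,179.94),(258,173.09)]);print('green top',p,w2b(p))
im=cv2.imread('pics/top0.png');h=cv2.cvtColor(im,cv2.COLOR_BGR2HSV)
m=cv2.inRange(h,(10,200,200),(22,255,255));m[:215]=0;m[260:]=0;m[:,:222]=0;m[:,255:]=0
M=cv2.moments(m);c=(M['m10']/M['m00'],M['m01']/M['m00']);print(c,M['m00']/255,w2b(onz(t,c,.195)[0]))
```

```text
small green top [0.78913417 0.2267112  0.09821492] [0.20806465 0.19156072 0.09821492]
green top [0.63578063 0.17037277 0.19472636] [0.05879382 0.12515631 0.19472636]
(236.98591549295776, 236.69295774647887) 355.0 [-0.07246067  0.11790627  0.195     ]
```

>>> send_rows:
  increments:
    - [[0,0.01,0.014,0,0,0,-0.68],[0,0.02,0.028,0,0,0,-0.68],[0,0.035,0.047,0,0,0,-0.68],[0,0.047,0.064,0,0,0,-0.68],[0,0.06,0.081,0,0,0,-0.68],[-0.001,0.07,0.095,0,0,0,-0.68],[-0.001,0.08,0.108,0,0,0,-0.68],[-0.001,0.086,0.116,0,0,0,-0.68],[-0.001,0.089,0.12,0,0,0,-0.68],[-0.001,0.089,0.12,0,0,0,-0.68]]

```text
time_s: 5.25
position: [0.6532, 0.24, 0.1012]
ee_rot: [-2.492, 0.0, 3.079]
force: [-0.3, 0.2, 0.5]
opening: 0.0139
```

Run:
```python
from h import *
plan([.072,.170,.101],0.65)
plan([.072,.120,.101],0.65)
plan([.072,.091,.101],0.65)
for n in('top','side'): cv2.imwrite(f'pics/{n}2.png',snapshot(n))
cv2.imwrite('pics/c2.png',cv2.resize(cv2.imread('pics/side2.png')[90:290,130:360],None,fx=3,fy=3,interpolation=cv2.INTER_CUBIC))
```

```text
t 5.25 now board [0.0716 0.1958 0.1012] open 0.0139 F [-0.31  0.2   0.54] j [ 0.821  0.725 -0.027  0.403 -1.367 -1.078]
shift [-0.0003 -0.0204  0.0158] rot [-0.     0.002  0.003]
t 5.25 now board [0.0716 0.1958 0.1012] open 0.0139 F [-0.31  0.2   0.54] j [ 0.821  0.725 -0.027  0.403 -1.367 -1.078]
shift [-0.0001 -0.0602  0.0461] rot [-0.     0.002  0.003]
t 5.25 now board [0.0716 0.1958 0.1012] open 0.0139 F [-0.31  0.2   0.54] j [ 0.821  0.725 -0.027  0.403 -1.367 -1.078]
shift [-0.     -0.0833  0.0636] rot [-0.     0.002  0.003]
```

View pics/c2.png

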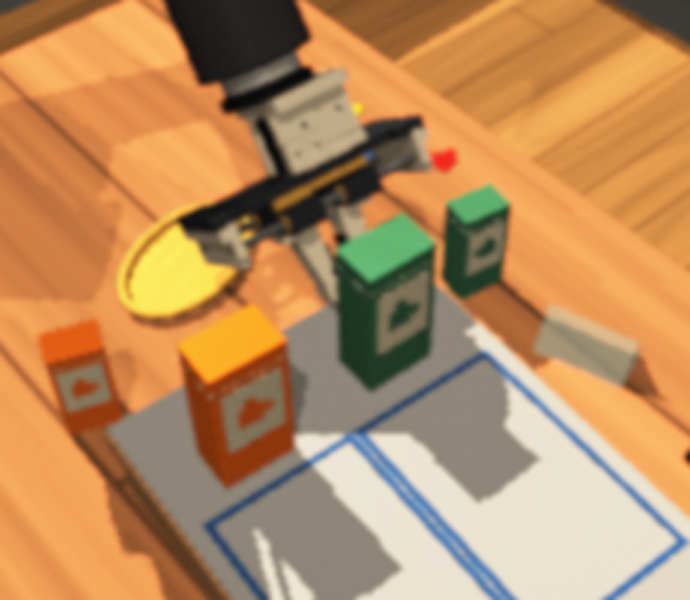

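>>> send_rows:
  increments:
    - [[0,-0.01,0.0077,0,0,0,-0.68],[0,-0.018,0.0138,0,0,0,-0.68],[0,-0.023,0.0176,0,0,0,-0.68],[0,-0.027,0.0207,0,0,0,-0.68],[0,-0.031,0.0237,0,0,0,-0.68],[0,-0.035,0.0268,0,0,0,-0.68],[0,-0.039,0.0298,0,0,0,-0.68],[0,-0.043,0.0329,0,0,0,-0.68],[0,-0.046,0.0352,0,0,0,-0.68],[0,-0.046,0.0352,0,0,0,-0.68]]

```text
time_s: 6.6
position: [0.6494, 0.1817, 0.101]
ee_rot: [-2.491, -0.0, 3.078]
force: [-0.2, 0.3, -0.6]
opening: 0.0139
```

```bash
cat >> h.py <<'E'
def tops(tag,lim=(0.5,0.72)):
    for n in('top','side'):
        im=snapshot(n);cm=camera_model(n);cv2.imwrite(f'pics/{n}{tag}.png',im)
        h=cv2.cvtColor(im,cv2.COLOR_BGR2HSV);g=green(im)&cv2.inRange(h[...,2],85,255)
        cs,_=cv2.findContours(g,cv2.RETR_EXTERNAL,cv2.CHAIN_APPROX_NONE)
        for c in cs:
            if cv2.contourArea(c)>180:
                w=cv2.minAreaRect((onz(cm,c[:,0],.195)[:,:2]*1000).astype(np.float32))
                print(n,w2b([w[0][0]/1e3,w[0][1]/1e3,.195]).round(4),w)
E
python3 - <<'E'
from h import *
plan([.072,.120,.101],0.65)
tops(3)
cv2.imwrite('pics/c3.png',cv2.resize(cv2.imread('pics/side3.png')[90:290,130:360],None,fx=3,fy=3,interpolation=cv2.INTER_CUBIC))
E
```

```text
t 6.6 now board [0.0716 0.1374 0.101 ] open 0.0139 F [-0.24  0.32 -0.6 ] j [ 0.768  0.676 -0.137  0.438 -1.296 -1.069]
shift [-0.0004 -0.0138  0.0105] rot [-0.     0.002  0.003]
top [0.0575 0.0977 0.195 ] ((632.6600341796875, 143.0384063720703), (38.20279312133789, 62.00143051147461), 82.84505462646484)
side [0.0598 0.0997 0.195 ] ((635.0671997070312, 144.94485473632812), (42.59624099731445, 64.54872131347656), 82.4621353149414)
```

View pics/c3.png

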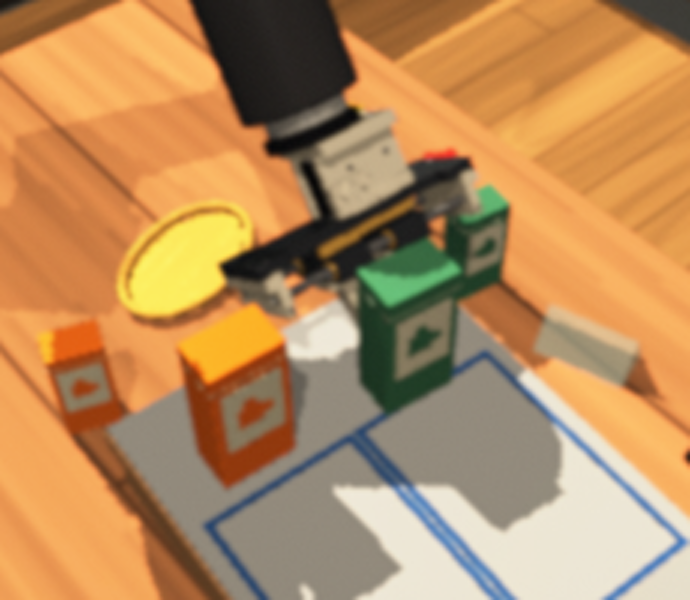

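Upright and sliding, but the carton has turned about 4° clockwise. I back off slightly, spread the fingers so they straddle its centre, and push on.

>>> send_rows:
  increments:
    - [[0,0.0032,-0.0024,0,0,0,-0.68],[0.0035,0.0032,-0.0024,0,0,0,-0.41],[0.0035,0.0032,-0.0024,0,0,0,-0.41],[0.0035,0,0,0,0,0,-0.41],[0.0035,-0.004,0.003,0,0,0,-0.41],[0.0035,-0.008,0.0061,0,0,0,-0.41],[0.0035,-0.012,0.0091,0,0,0,-0.41],[0.0035,-0.016,0.0122,0,0,0,-0.41],[0.0035,-0.018,0.0137,0,0,0,-0.41],[0.0035,-0.018,0.0137,0,0,0,-0.41]]

```text
time_s: 7.95
position: [0.6445, 0.1595, 0.1011]
ee_rot: [-2.491, -0.0, 3.078]
force: [-0.0, 0.1, -0.5]
opening: 0.0256
```

Run:
```python
from h import *
plan([.068,.092,.101],0.65)
tops(4)
cv2.imwrite('pics/c4.png',np.hstack([cv2.resize(cv2.imread('pics/side4.png')[120:300,170:350],None,fx=2.2,fy=2.2,interpolation=cv2.INTER_CUBIC),cv2.resize(cv2.imread('pics/top4.png')[120:300,170:350],None,fx=2.2,fy=2.2,interpolation=cv2.INTER_CUBIC)]))
```

```text
t 7.95 now board [0.0682 0.1149 0.1011] open 0.0256 F [-0.05  0.05 -0.47] j [ 0.749  0.655 -0.184  0.451 -1.268 -1.068]
shift [ 0.0003 -0.0182  0.0139] rot [-0.     0.002  0.003]
top [0.058  0.0748 0.195 ] ((631.6185913085938, 120.22124481201172), (38.49667739868164, 60.736297607421875), 85.33262634277344)
side [0.0609 0.0757 0.195 ] ((634.544677734375, 120.85179901123047), (40.3769416809082, 62.11872482299805), 86.82489013671875)
```

View pics/c4.png

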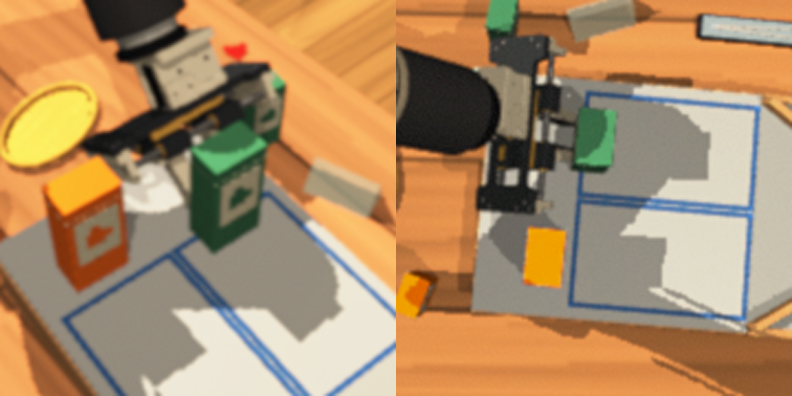

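>>> send_rows:
  increments:
    - [[0,-0.002,0.0015,0,0,0,-0.41],[0,-0.005,0.0038,0,0,0,-0.41],[0,-0.008,0.0061,0,0,0,-0.41],[0,-0.011,0.0084,0,0,0,-0.41],[0,-0.014,0.0107,0,0,0,-0.41],[0,-0.0165,0.0126,0,0,0,-0.41],[0,-0.0184,0.014,0,0,0,-0.41],[0,-0.0184,0.014,0,0,0,-0.41],[0,-0.0184,0.014,0,0,0,-0.41],[0,-0.012,0.0092,0,0,0,-0.41]]

```text
time_s: 9.3
position: [0.6435, 0.1445, 0.101]
ee_rot: [-2.491, -0.0, 3.078]
force: [0.1, 0.4, 0.3]
opening: 0.0262
```

Run:
```python
from h import *
plan([.066,.120,.190],0.65)
plan([.066,.105,.190],0.65)
tops(5)
cv2.imwrite('pics/c5.png',np.hstack([cv2.resize(cv2.imread('pics/side5.png')[120:300,170:350],None,fx=2.2,fy=2.2,interpolation=cv2.INTER_CUBIC),cv2.resize(cv2.imread('pics/top5.png')[120:300,170:350],None,fx=2.2,fy=2.2,interpolation=cv2.INTER_CUBIC)]))
```

```text
t 9.3 now board [0.0682 0.0998 0.101 ] open 0.0262 F [0.09 0.4  0.34] j [ 0.734  0.644 -0.21   0.462 -1.25  -1.065]
shift [ 0.0022 -0.0379 -0.0831] rot [-0.     0.001  0.002]
t 9.3 now board [0.0682 0.0998 0.101 ] open 0.0262 F [0.09 0.4  0.34] j [ 0.734  0.644 -0.21   0.462 -1.25  -1.065]
shift [ 0.0022 -0.0498 -0.074 ] rot [-0.     0.001  0.002]
top [0.058  0.0529 0.195 ] ((630.2099609375, 98.36022186279297), (39.88050842285156, 60.366722106933594), 85.01468658447266)
side [0.0607 0.0531 0.195 ] ((632.8666381835938, 98.30477905273438), (40.86031723022461, 61.58631134033203), 85.92660522460938)
```

View pics/c5.png

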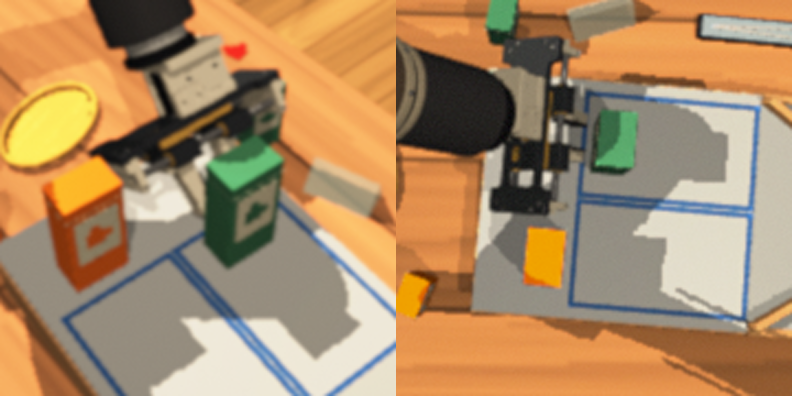

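>>> send_rows:
  increments:
    - [[0,0,-0.008,0,0,0,-0.41],[0.0005,-0.004,-0.018,0,0,0,-0.41],[0.001,-0.01,-0.03,0,0,0,-0.41],[0.0015,-0.018,-0.045,0,0,0,-0.41],[0.002,-0.026,-0.06,0,0,0,-0.41],[0.002,-0.032,-0.072,0,0,0,-0.41],[0.002,-0.036,-0.08,0,0,0,-0.41],[0.002,-0.038,-0.083,0,0,0,-0.41],[0.002,-0.038,-0.083,0,0,0,-0.41],[0.002,-0.038,-0.083,0,0,0,-0.41]]

```text
time_s: 10.65
position: [0.6427, 0.1646, 0.1894]
ee_rot: [-2.491, -0.001, 3.078]
force: [-1.0, 0.2, -0.2]
opening: 0.0258
```

Run:
```python
from h import *
plan([.066,.092,.190],0.65)
plan([.066,.042,.190],0.65)
tops(6)
```

```text
t 10.65 now board [0.0661 0.1198 0.1894] open 0.0258 F [-0.97  0.24 -0.23] j [ 0.758  0.576 -0.101  0.43  -1.417 -1.003]
shift [ 0.0002 -0.0225  0.0164] rot [-0.001  0.001  0.003]
t 10.65 now board [0.0661 0.1198 0.1894] open 0.0258 F [-0.97  0.24 -0.23] j [ 0.758  0.576 -0.101  0.43  -1.417 -1.003]
shift [ 0.0003 -0.0623  0.0467] rot [-0.001  0.001  0.003]
top [0.0587 0.0524 0.195 ] ((630.8372192382812, 97.7804183959961), (37.557044982910156, 57.59917449951172), 85.96109771728516)
side [0.0616 0.0537 0.195 ] ((633.84912109375, 98.93319702148438), (38.868465423583984, 57.76634216308594), 86.64327239990234)
```

>>> send_rows:
  increments:
    - [[0,-0.01,0.0075,0,0,0,-0.41],[0,-0.018,0.0135,0,0,0,-0.41],[0,-0.024,0.018,0,0,0,-0.41],[0,-0.03,0.0225,0,0,0,-0.41],[0,-0.036,0.027,0,0,0,-0.41],[0,-0.042,0.0315,0,0,0,-0.41],[0,-0.049,0.0367,0,0,0,-0.41],[0,-0.056,0.042,0,0,0,-0.41],[0,-0.062,0.0465,0,0,0,-0.41],[0,-0.062,0.0465,0,0,0,-0.41]]

```text
time_s: 12.0
position: [0.6379, 0.0868, 0.1906]
ee_rot: [-2.492, -0.0, 3.078]
force: [0.5, -0.1, -0.0]
opening: 0.0254
```

Run:
```python
from h import *
plan([.066,.120,.24],0.65)
for n in('top','side'): cv2.imwrite(f'pics/{n}7.png',snapshot(n))
cv2.imwrite('pics/c7.png',np.hstack([cv2.resize(cv2.imread('pics/side7.png')[120:300,170:350],None,fx=2.2,fy=2.2,interpolation=cv2.INTER_CUBIC),cv2.resize(cv2.imread('pics/top7.png')[120:300,170:350],None,fx=2.2,fy=2.2,interpolation=cv2.INTER_CUBIC)]))
```

```text
t 12.0 now board [0.0665 0.0419 0.1906] open 0.0254 F [ 0.54 -0.15 -0.01] j [ 0.675  0.514 -0.223  0.478 -1.335 -0.973]
shift [ 0.0003  0.0322 -0.0866] rot [-0.     0.002  0.002]
```

View pics/c7.png

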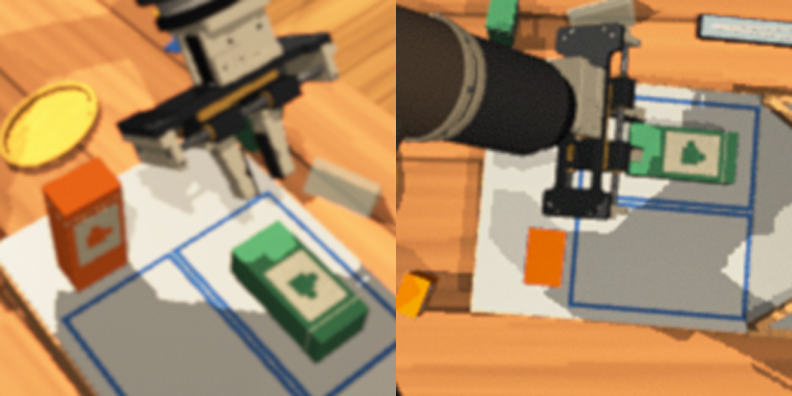

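The carton lies flat in the bay. I retreat along the same path and then check it.

>>> send_rows:
  increments:
    - [[0,0.002,-0.01,0,0,0,-0.41],[0,0.006,-0.025,0,0,0,-0.41],[0,0.012,-0.045,0,0,0,-0.41],[0,0.02,-0.065,0,0,0,-0.41],[0,0.03,-0.086,0,0,0,-0.41],[0,0.04,-0.11,0,0,0,-0.41],[0,0.05,-0.13,0,0,0,-0.41],[0,0.06,-0.15,0,0,0,-0.41],[0,0.06,-0.15,0,0,0,-0.41],[0,0.06,-0.15,0,0,0,-0.41]]

```text
time_s: 13.35
position: [0.6465, 0.2262, 0.2735]
ee_rot: [-2.492, -0.0, 3.079]
force: [-0.3, 0.4, -0.1]
opening: 0.0261
```

Run:
```python
from h import *
plan([.066,.120,.24],0.65)
for n in('top','side'):
    im=snapshot(n);cm=camera_model(n);cv2.imwrite(f'pics/{n}8.png',im)
    g=green(im)|0
    for c in cv2.findContours(cv2.morphologyEx(g,cv2.MORPH_CLOSE,np.ones((9,9))),cv2.RETR_EXTERNAL,cv2.CHAIN_APPROX_NONE)[0]:
        if cv2.contourArea(c)>400:
            w=cv2.minAreaRect((onz(cm,c[:,0],.11)[:,:2]*1000).astype(np.float32))
            print(n,[np.round(w2b([*(p/1e3),.11])*1000).tolist()[:2] for p in cv2.boxPoints(w)],w[1])
cv2.imwrite('pics/c8.png',np.hstack([cv2.resize(cv2.imread('pics/side8.png')[120:300,170:350],None,fx=2.2,fy=2.2,interpolation=cv2.INTER_CUBIC),cv2.resize(cv2.imread('pics/top8.png')[120:300,170:350],None,fx=2.2,fy=2.2,interpolation=cv2.INTER_CUBIC)]))
# change of the things to leave alone
t0,t8=cv2.imread('pics/top0.png'),cv2.imread('pics/top8.png')
s0,s8=cv2.imread('pics/side0.png'),cv2.imread('pics/side8.png')
def cen(im,lo,hi,b):
    x0,y0,x1,y1=b;m=cv2.inRange(cv2.cvtColor(im,cv2.COLOR_BGR2HSV),lo,hi)[y0:y1,x0:x1];M=cv2.moments(m,True);return round(x0+M['m10']/M['m00'],1),round(y0+M['m01']/M['m00'],1),M['m00']
print('orange',[cen(i,(3,180,80),(25,255,255),(185,190,232,255)) for i in(s0,s8)])
print('tray',[cen(i,(22,150,80),(35,255,255),(160,150,225,205)) for i in(s0,s8)])
print('prism',[cen(i,(0,0,60),(180,100,255),(305,185,350,222)) for i in(s0,s8)])
print('case',[cen(i,(0,0,0),(180,110,255),(352,230,420,288)) for i in(s0,s8)])
```

```text
t 13.35 now board [0.0658 0.1816 0.2735] open 0.0261 F [-0.29  0.4  -0.08] j [ 0.815  0.577  0.107  0.397 -1.626 -0.964]
shift [ 0.     -0.0287  0.0639] rot [0.    0.002 0.003]
top [[28.0, -93.0], [88.0, -93.0], [88.0, 30.0], [29.0, 31.0]] (123.8222427368164, 59.18975067138672)
side [[16.0, -102.0], [88.0, -103.0], [89.0, 28.0], [18.0, 29.0]] (131.04107666015625, 71.4756088256836)
side [[120.0, 127.0], [152.0, 97.0], [230.0, 183.0], [197.0, 212.0]] (115.66118621826172, 44.103614807128906)
orange [(206.5, 216.7, 1286.0), (206.5, 217.4, 1263.0)]
tray [(192.0, 177.6, 856.0), (191.5, 177.7, 900.0)]
prism [(323.2, 206.7, 496.0), (323.2, 206.6, 512.0)]
case [(378.2, 263.1, 1096.0), (378.1, 263.1, 1106.0)]
```

View pics/c8.png

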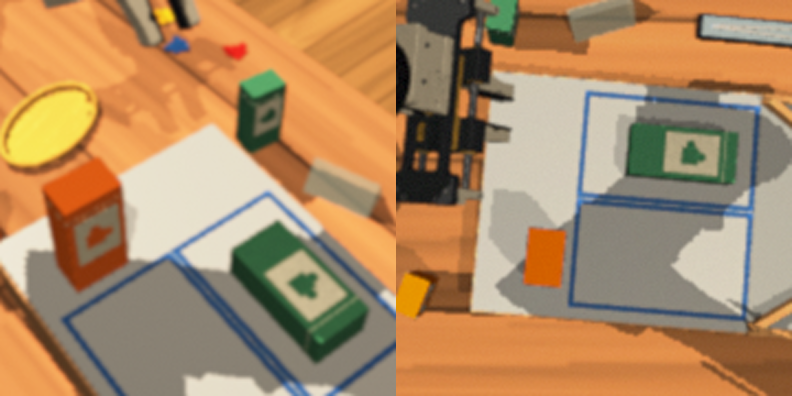

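```bash
python3 -c "
from bench import *
print(finish_job())"
```

```text
the job is handed in; nothing more can be done
None
```

I pushed the green carton at its foot, with the tool tilted and the fingers part open, into the far bay. I then tipped it with a push about 110 mm up, backed the arm away and handed the job in at about 13.5 s of the 40 s; no verdict is reported.

**Standing in the bay:** before tipping it stood upright at board (59, 53) mm, with its back face at about 73 mm, short of the uphill line at 80 mm. On the way it had turned about 4° clockwise; I spread the fingers wider and straightened it.

**Lying in the bay:** the top camera shows it flat and aligned with the board. It spans x 28 to 88 mm and y 30 to -93 mm, top end towards the chute, inside the lines. I checked that it was flat by eye and took no separate height measurement at the end.

**Other things:** the orange carton, tray, prism and tweezer case moved less than 1 px in the side camera between the first and last pictures. The robot was clear of everything at the end.

**Disagreements between checks:**
- The two cameras placed the board about 3 mm apart; I used the mean.
- The side camera's outline of the fallen carton came out larger (131 x 71 mm) because it includes the visible side faces, so I relied on the top view.

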